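# Close the repaired unit's heavy cover and bolt it

### The job

The repaired unit on the bench stands open: push its heavy hinged cover over and lower it gently, without letting it slam, and press it fully home with about 22 N for a second, so that its seal seats. Then slide the bolt on the cover all the way under its keeper so that the unit is shut and bolted, keeping the bolt back until the cover is down. Never push the unit with more than 30 N, leave the other things on the bench where they are, and let go at the end.

Things in the scene. Friction and masses are not known exactly. Their poses are not given: they have to be found in the camera images.
- case: The unit: dark open-topped chassis fixed to the bench, 300 (its x) x 240 (its y) x 90 high. Origin at the centre of its underside, z up. The cover's hinge line runs along x at y = +120, z = 90; the opposite wall (y = -120) carries the keeper. A push of more than 30 N dents it, its cover and its bolt.
- cover (a joint): Hinge angle (rad) of the cover, a flat cast aluminium plate 300 x 235 x 10, 1.3 to 1.8 kg. 0 = closed on the rim (its top then 100 above the bench), pi/2 = upright, stop at 1.85; starts at 1.3 to 1.7, outer (top) face to the case's +y. Slammed = closing faster than 0.7 rad/s (0.16 m/s at the edge) anywhere below 0.5 rad. Fully home = below 0.010 rad (edge within 2.4 of its stop; the rubber seal there gives 1 per 12 N, so it can read below 0).
- cover_edge (a point): Middle of the cover's free edge, on the outer face, 235 from the hinge line. Axes of the cover: x along the hinge (as the case's x), -y from the hinge to the free edge, z out of the outer face.
- cover_hinge (a point): Middle of the hinge line, at the cover's underside; axes of the cover. Friction (2.3 N m) just keeps the cover where it is left; a fast push coasts on. At 205 from the hinge it takes about 11 N to move when upright, ever less lower down, then 10 to 15 N to get home against the posts; there it stays by itself. To seat the seal, press it down at home with the fingers: 18 to 30 N, kept for 0.5 s.
- post_tip (a point): Top of one of two rubber-tipped spring posts inside the case (case x = -115 and +115, y = -75), 12 across, standing 17 above the rim: the cover meets them at about 0.09 rad and pushes them down to the rim. This point is on the one at x = -115.
- bolt (a joint): Travel (m) of the slide bolt on the cover's outer face at x = -55: a steel bar 14 wide, 8 thick, with an upright round knob. 0 = drawn back, as at the start; 0.030 = fully shot, away from the hinge (cover's -y), its tongue under the keeper. 3 N friction, hard stop at 0.030; above 0.026 counts as fully shot. It must stay back (below 0.010) until the cover is down.
- bolt_knob (a point): Top centre of the bolt's knob, which is 16 across and 24 high, on the 8 thick bar. With the bolt drawn back it lies 184 from the hinge line, 51 in from the free edge; with the cover closed its top is 133 above the bench. Axes of the cover.
- keeper (a point): Top centre of the keeper, a small steel bridge on the case's wall at case x = -55, 32 wide along x, from y = -126 to -138, top 124 above the bench; the bolt's tongue goes under it.
- driver: black-handled screwdriver lying on the bench, bystander; origin under its centre
- heatsink: small finned aluminium heat sink, 50 x 50 x 26, standing near the case's latch side, bystander; origin under its centre
- screwjar: small clear jar with white lid, 48 across and 50 high, near the case's latch side, bystander; origin under its centre
- board: loose green circuit board 130 x 80, lying left of the case, bystander; origin under its centre
- taperoll: yellow roll of tape 76 across, 18 high, lying flat, bystander; origin under its centre
- fan: black square fan 80 x 80 x 25 lying flat, bystander; origin under its centre

How it is judged:
By the outcome, as a careful person would: the job done as asked, in the order asked, and still so for the second after the job is handed in, with the robot touching nothing.
It also fails if it takes over 72 s, if anything falls off the work surface, if the arm or the gripper's body presses on something with over 40 N, if the wrist force passes 120 N, or if a joint passes its speed limit or range.

### The arm

A 6-joint arm with a two-finger parallel gripper is mounted at the origin on the work surface. World frame = base frame: x ahead of the robot, y to its left, z up, the work surface at z = 0. Lengths are in m, angles in rad, forces in N, time in s.
With the tool pointing down it reaches from about 0.25 to 0.775 m from the base axis. Payload 4 kg.
Tool frame: the origin (TCP) lies midway between the tips of the shut fingers; the grasp point (between the pads) lies robot.tcp_to_grasp behind it (robot.tcp_to_grasp is the distance from the TCP to the grasp point, in m); y points along the fingers, x is the direction in which the jaws open and shut, and the axes are right-handed (so a half turn about y gives the same grasp; the last joint's range is limited). The gripper opens to 94 mm and grips with 3 to 60 N. Pads are 16 mm wide; open, the fingers measure 119 mm over their backs; the gripper's body (75 mm by 177 mm) begins 78 mm behind the grasp point.
Start: joints at [-1.253, 0.087, 1.371, -0, 1.684, -0.103], TCP at [0.225, -0.502, 0.206] pointing down, gripper open.
Joint ranges: [-3.1, 3.1], [-0.76, 2.03], [0.27, 2.55], [-1.08, 4.22], [0.17, 2.65], [-2.57, 2.57]. Speed limits (rad/s): [2.79, 2.79, 3.14, 3.14, 3.14, 3.14].

### API

Orientations are given as [roll, pitch, yaw] about the fixed x, y, z axes, in that order (R = Rz(yaw) Ry(pitch) Rx(roll)).
In Python, from bench import robot gives the robot as it stands.
- The arm moves only by the tool arm_command, never from a script. Its argument "series" is text: rows parted by semicolons, each of 7 numbers parted by spaces: the turn, a rotation vector about the tool's x, y, z in rad, then the shift along the tool's x, y, z in m, then the finger opening in m, from 0 to 0.094. A call has 1 to 12 rows; each row shifts and turns the pose as measured when the row begins, along the tool's axes as they then stand; what a row does not reach is not made up. A row lasts 1/10 s, in which the tool goes at most 50 mm and 8.59 degrees, less where a joint would pass 70% of its speed; a pose out of reach is approached as far as the arm can. A call with a gripper value outside its range is refused whole. The fingers move at their own pace and stop on an object; the grip force is fixed at half the most. Time passes only in rows, so rows that do not move let the fingers close. It gives the time, the measured TCP pose, the force and the opening at its end, in the units of the state.
- robot.get_obs(): the state, without advancing time (a new reading comes with each control period).
- robot.snapshot(name): name is "scene" or "top"; returns the picture (420x560x3 uint8, blue, green, red); there is no depth.
- robot.camera_params(name): a dict with "fx", "fy", "cx", "cy" (pixels), "distortion" ([k1, k2, p1, p2, k3] as OpenCV has them; the pictures are not rectified), "extrinsics" (4x4, takes a point from camera to world coordinates). Camera axes: x right, y up, looking along -z (the intrinsics and any distortion apply to the point x, -y, -z); pixel columns grow to the right and rows downward; lengths in m; the calibration is good to about 2 mm. A picture is of the moment at which its call begins. camera_params takes no time and is no camera call.
- robot.close_job(): hands the job in, once; it reports no verdict.
Trained networks look in the newest picture that a camera, given by its name, has taken for a name from the list of things; names that differ only in an ending like _2 or _b are one class to them, and where a whole thing is asked for, a point or a joint stands for the part that bears it (a point fixed in the world has none). Each returns a list of dicts, best first, with "score" (0 to 1); they miss things now and then, are a little off and sometimes report something else, mostly with a low value. They report only what shows in the picture. A call takes as long as a camera call.
- robot.spot_in(camera, target): "centre" ([x, y, z] in m, in the coordinates of the camera as it stood for that picture, good to about 4 mm: the middle of the surface that is visible of it).
The state is a dict: "time": time; "joint_positions": joint angles; "qvel": joint speeds; "joint_torque": joint torques, N m; "tool_pos": TCP position; "ee_rot": TCP orientation; "wrist_force": force on the tool from outside, world axes, zero at the start; "wrist_torque": the same for the moment, N m; "width": finger opening in m.
Only numpy, scipy, OpenCV 4.12 (cv2) and the standard library are available. Lean on these libraries where they do the work, as an engineer would, in place of code of your own. Each camera call takes 0.05 s, during which the arm holds its last target.

## Working session

There is one attempt and no reset: what is moved stays moved. The work goes in short steps, Python scripts to look and compute and a tool call to move; the robot and the scene stay as the last step left them, time stands still between calls to the robot, and variables do not carry over. Pictures are saved under pics/ and viewed, and the job is handed in when it is done.

Besides the shell and the picture viewer there is one more tool, called after "Request:" as name(argument=value, ...), one argument or row to a line, values as JSON. arm_command: Moves the arm, as the interface text tells. Its arguments: {"type":"object","properties":{"series":{"type":"string"}},"required":["series"]}

```bash
ls; mkdir -p pics; cat > h.py <<'E'
import numpy as np, cv2
from bench import robot
from scipy.spatial.transform import Rotation as R
def spot(cam,t):
    E=np.array(robot.camera_params(cam)["extrinsics"])
    return [(round(d["score"],2),(E[:3,:3]@np.array(d["centre"])+E[:3,3]).round(4).tolist()) for d in robot.spot_in(cam,t)[:2]]
def pix(cam,P):
    c=robot.camera_params(cam);E=np.array(c["extrinsics"])
    p=(np.atleast_2d(P)-E[:3,3])@E[:3,:3]; p=p*[1,-1,-1]
    K=np.array([[c["fx"],0,c["cx"]],[0,c["fy"],c["cy"]],[0,0,1]])
    return cv2.projectPoints(p.reshape(-1,1,3),np.zeros(3),np.zeros(3),K,np.array(c["distortion"]))[0].reshape(-1,2)
def ray(cam,uv):
    c=robot.camera_params(cam);E=np.array(c["extrinsics"])
    K=np.array([[c["fx"],0,c["cx"]],[0,c["fy"],c["cy"]],[0,0,1]])
    q=cv2.undistortPoints(np.array(uv,float).reshape(-1,1,2),K,np.array(c["distortion"])).reshape(-1,2)
    d=np.c_[q[:,0],-q[:,1],-np.ones(len(q))]@E[:3,:3].T
    return E[:3,3],d
E
python3 - <<'E'
from h import *
for c in ("scene","top"):
    cv2.imwrite(f"pics/{c}0.png",robot.snapshot(c))
for t in "case cover_edge cover_hinge post_tip bolt_knob keeper cover heatsink screwjar".split():
    for c in ("scene","top"):
        print(t,c,spot(c,t))
print(robot.get_obs(), robot.tcp_to_grasp)
print(robot.camera_params("scene"),robot.camera_params("top"))
E
```

```text
pics
case scene [(0.57, [0.5666, 0.0688, 0.0668])]
case top [(0.84, [0.552, 0.0098, 0.0239])]
cover_edge scene [(0.92, [0.5933, 0.1034, 0.2233]), (0.53, [0.3193, -0.3936, 0.0237])]
cover_edge top [(0.72, [0.5336, 0.1134, 0.3267]), (0.28, [0.2835, 0.3787, 0.0149])]
cover_hinge scene [(0.87, [0.5902, 0.1026, 0.2245])]
cover_hinge top [(0.69, [0.5338, 0.1115, 0.3226]), (0.33, [0.6094, -0.1914, 0.0517])]
post_tip scene []
post_tip top []
bolt_knob scene []
bolt_knob top [(0.55, [0.5158, 0.141, 0.2862])]
keeper scene []
keeper top [(0.82, [0.5453, 0.0162, 0.0266]), (0.45, [0.5297, 0.1152, 0.3272])]
cover scene [(0.93, [0.5956, 0.102, 0.2312])]
cover top [(0.62, [0.531, 0.1153, 0.325])]
heatsink scene [(0.75, [0.4088, -0.1813, 0.023])]
heatsink top [(0.83, [0.4055, -0.1733, 0.0195]), (0.75, [0.5309, 0.1131, 0.3241])]
screwjar scene [(0.82, [0.6211, -0.2015, 0.0516])]
screwjar top [(0.47, [0.6109, -0.1901, 0.0504])]
{'time': 1.0, 'joint_positions': array([-1.25308863e+00,  8.71714795e-02,  1.37066632e+00,  1.75948568e-05,
        1.68361139e+00, -1.03107427e-01]), 'qvel': array([-4.86439994
[... 825 characters left out ...]
05, -0.49308607, -0.52194611],
       [-0.00224801,  0.69366376,  0.72029545,  0.9470845 ],
       [ 0.        ,  0.        ,  0.        ,  1.        ]])} {'fx': 486.4581184037544, 'fy': 486.4581184037544, 'cx': 288.9389855500425, 'cy': 210.06010926534958, 'distortion': array([-0.09327555,  0.        ,  0.        ,  0.        ,  0.        ]), 'extrinsics': array([[-1.50120773e-02,  9.85558802e-01, -1.68666788e-01,
         2.66670801e-01],
       [-9.99884826e-01, -1.51730997e-02,  3.34187034e-04,
         5.40494865e-02],
       [-2.22983703e-03,  1.68652379e-01,  9.85673071e-01,
         1.45600910e+00],
       [ 0.00000000e+00,  0.00000000e+00,  0.00000000e+00,
         1.00000000e+00]])}
```

View pics/scene0.png

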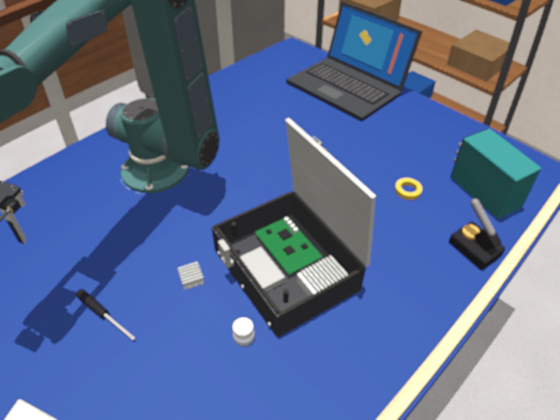

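View pics/top0.png

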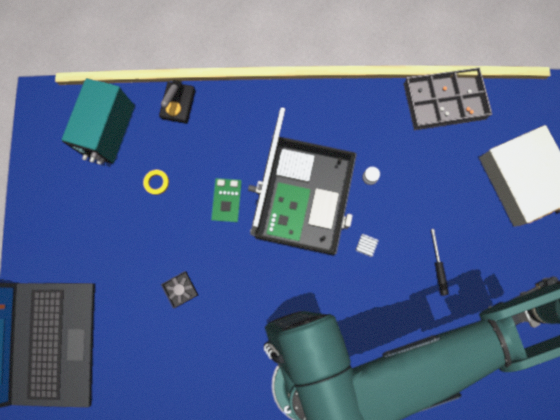

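Scene view: the case stands open at about (290,250) with its cover upright behind it. In the top view the case is at about (305,195), the cover's edge line runs from (282,110) to (257,232), and the keeper is at (348,221). I'll zoom in to fit the pose.

```bash
python3 - <<'E'
from h import *
a=cv2.imread("pics/top0.png")[95:265,225:395]; cv2.imwrite("pics/t0z.png",cv2.resize(a,None,fx=3.5,fy=3.5,interpolation=cv2.INTER_CUBIC))
a=cv2.imread("pics/scene0.png")[110:340,200:390]; cv2.imwrite("pics/s0z.png",cv2.resize(a,None,fx=2.6,fy=2.6,interpolation=cv2.INTER_CUBIC))
E
```

```text
(no output)
```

View pics/t0z.png

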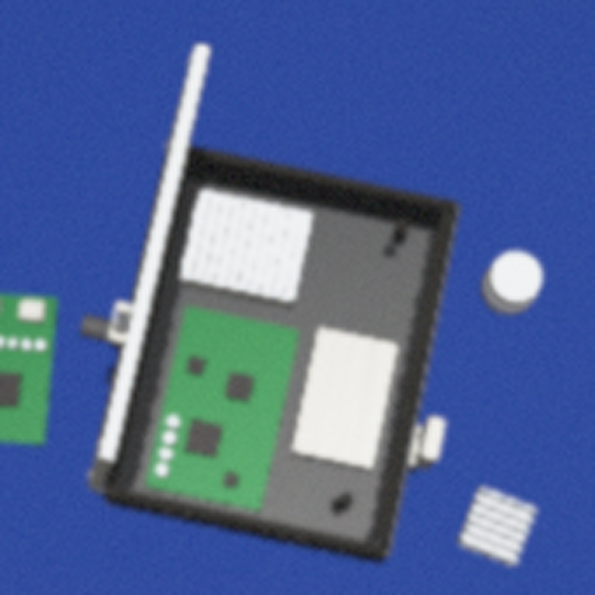

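View pics/s0z.png

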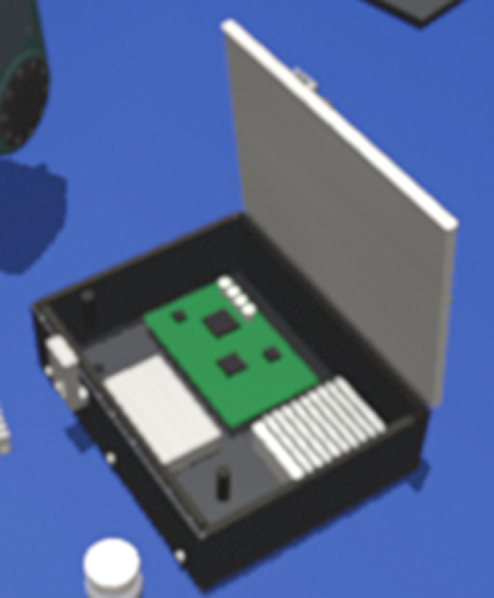

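```bash
cat > fit.py <<'E'
from h import *
from scipy.optimize import least_squares
T=lambda u,v:(225+u/3.5,95+v/3.5); S=lambda u,v:(200+u/2.6,110+v/2.6)
obs=[("top","c",(150,-120,90),T(457,203)),("top","c",(-150,-120,90),T(387,557)),("top","c",(-55,-132,124),T(435,440)),
("top","v",(150,235,5),T(202,46)),("top","v",(-150,235,5),T(107,460)),
("scene","c",(-150,-120,90),S(36,307)),("scene","c",(150,-120,90),S(205,533)),("scene","c",(150,-120,0),S(205,592)),
("scene","v",(-150,235,5),S(228,24)),("scene","v",(150,235,5),S(453,225)),("scene","c",(-55,-132,124),S(62,346))]
def w(p,k,q):
    q=np.array(q)/1000
    if k=="v":
        t=p[3]; q=np.array([q[0],.12-np.cos(t)*q[1]+np.sin(t)*q[2],.09+np.sin(t)*q[1]+np.cos(t)*q[2]])
    c,s=np.cos(p[2]),np.sin(p[2])
    return np.array([p[0]+c*q[0]-s*q[1],p[1]+s*q[0]+c*q[1],q[2]])
def res(p): return np.concatenate([pix(c,w(p,k,q))[0]-uv for c,k,q,uv in obs])
if __name__=="__main__":
    r=least_squares(res,[.55,.01,-.2,1.5],loss="soft_l1")
    print(r.x.round(4)); print(res(r.x).reshape(-1,2).round(1).tolist())
    for k,q in [("v",(-55,184,42)),("c",(-55,-132,124)),("v",(0,235,10))]: print(w(r.x,k,q).round(4))
E
python3 fit.py
```

```text
[ 0.5488  0.0084 -0.2265  1.4375]
[[-0.4, -0.6], [-0.3, -1.0], [-1.9, -1.2], [-0.4, -0.4], [-0.3, -0.4], [-2.3, -2.2], [-0.7, 0.9], [-0.9, -0.4], [-1.5, -0.9], [-0.4, -0.1], [0.7, 1.0]]
[0.526  0.1544 0.2779]
[ 0.4655 -0.1079  0.124 ]
[0.5709 0.1046 0.3242]
```

Request:
arm_command(
  series="0 -0.15 0 0 -0.045 0 0; 0 -0.15 0 0 -0.045 0 0; 0 -0.15 0 0 -0.045 0 0; 0 -0.15 0 0 -0.045 0 0; 0 -0.15 0 0 -0.045 0 0; 0 -0.15 0 0 -0.02 0 0; 0 -0.02 0 0 0 0 0",
)

```text
time: 1.7
tool_pos: [0.224, -0.4999, 0.4525]
ee_rot: [-1.56, 0.006, -0.224]
wrist_force: [0.0, 0.2, 0.5]
width: 0.0414
```

```bash
cat > st.py <<'E'
from h import *
P=np.array([.5488,.0084]);Y=-.2265
def st():
    o=robot.get_obs(); p=o["tool_pos"]; c,s=np.cos(Y),np.sin(Y); Rc=np.array([[c,s],[-s,c]])
    print("t",round(o["time"],2),"case",(Rc@(p[:2]-P)).round(4),"z",p[2].round(4),"rpy",o["ee_rot"].round(3),"Fcase",(Rc@o["wrist_force"][:2]).round(1),o["wrist_force"][2].round(1),"w",round(o["width"],3),"q",o["joint_positions"].round(2))
if __name__=="__main__": st()
E
python3 st.py
```

```text
t 1.7 case [-0.2024 -0.5682] z 0.4525 rpy [-1.56   0.006 -0.224] Fcase [-0.   0.2] 0.5 w 0.041 q [-1.25  0.19  0.76  0.    2.21 -1.03]
```

Request:
arm_command(
  series="0 0 0 0.014 0 0.047 0; 0 0 0 0.014 0 0.047 0; 0 0 0 0.014 0 0.047 0; 0 0 0 0.014 0 0.047 0; 0 0 0 0.014 0 0.047 0; 0 0 0 0.014 0 0.047 0; 0 0 0 0.014 0 0.047 0; 0 0 0 0.014 0 0.047 0; 0 0 0 0.014 0 0.047 0; 0 0 0 0.014 0 0.047 0",
)

```text
time: 2.7
tool_pos: [0.4733, -0.0716, 0.4381]
ee_rot: [-1.547, 0.029, -0.265]
wrist_force: [0.6, -0.2, 0.2]
width: 0.0006
```

```bash
python3 st.py
```

```text
t 2.7 case [-0.0556 -0.0949] z 0.4381 rpy [-1.547  0.029 -0.265] Fcase [ 0.7 -0.1] 0.2 w 0.001 q [-0.29  0.02  0.97  0.03  2.17 -0.  ]
```

Request:
arm_command(
  series="-0.024 -0.04 -0.029 0.011 0 0.047 0; 0 0 0 0.011 0 0.047 0; 0 0 0 0.011 0 0.047 0; 0 0 0 0.011 0 0.047 0; 0 0 0 0.011 0 0.047 0; 0 0 0 0.011 0 0.047 0; 0 0 0 0.005 0 0.01 0; 0 0 0 0 0 0 0",
)

```text
time: 3.5
tool_pos: [0.6142, 0.2128, 0.4165]
ee_rot: [-1.582, 0.024, -0.236]
wrist_force: [0.7, 0.2, -0.3]
width: 0.0004
```

```bash
python3 st.py
```

```text
t 3.5 case [0.0178 0.2139] z 0.4165 rpy [-1.582  0.024 -0.236] Fcase [0.6 0.3] -0.3 w 0.0 q [0.25 0.44 0.51 0.   2.22 0.48]
```

Request:
arm_command(
  series="0.011 -0.01 -0.024 0 0.04 -0.01 0; 0 0 0 0 0.04 -0.01 0; 0 0 0 0 0.04 -0.02 0; 0 0 0 0 0.01 -0.02 0; 0 0 0 0 0 0 0",
)

```text
time: 4.0
tool_pos: [0.5963, 0.1502, 0.2735]
ee_rot: [-1.574, 0.007, -0.235]
wrist_force: [0.5, 0.1, 0.5]
width: 0.0004
```

```bash
python3 st.py
```

```text
t 4.0 case [0.0144 0.1488] z 0.2735 rpy [-1.574  0.007 -0.235] Fcase [0.5 0.2] 0.5 w 0.0 q [0.15 0.24 1.06 0.   1.85 0.39]
```

Request:
arm_command(
  series="0 0 0 0 -0.008 -0.01 0; 0 0 0 0 -0.008 -0.01 0; 0 0 0 0 0 -0.006 0; 0 0 0 0 0 -0.004 0; 0 0 0 0 0 -0.004 0; 0 0 0 0 0 -0.004 0",
)

```text
time: 4.6
tool_pos: [0.5885, 0.1119, 0.2974]
ee_rot: [-1.567, -0.003, -0.237]
wrist_force: [1.5, 8.1, -4.1]
width: 0.0004
```

```bash
python3 st.py
```

```text
t 4.6 case [0.0154 0.1097] z 0.2974 rpy [-1.567 -0.003 -0.237] Fcase [-0.4  8.2] -4.1 w 0.0 q [0.09 0.2  1.07 0.   1.87 0.33]
```

Request:
arm_command(
  series="0 0 0 0 0.001 -0.006 0; 0 0 0 0 0.001 -0.006 0; 0 0 0 0 0.001 -0.006 0; 0 0 0 0 0.0013 -0.006 0; 0 0 0 0 0.0015 -0.006 0; 0 0 0 0 0.0016 -0.006 0",
)

```text
time: 5.2
tool_pos: [0.5862, 0.1032, 0.2969]
ee_rot: [-1.511, -0.018, -0.205]
wrist_force: [1.7, 9.3, 3.7]
width: 0.0005
```

```bash
cat >> st.py <<'E'
    o=robot.get_obs();p=o["tool_pos"];c,s=np.cos(Y),np.sin(Y);y=-s*(p[0]-P[0])+c*(p[1]-P[1])-.008-.12;z=p[2]-.09
    rho=np.hypot(y,z); print("theta",round(np.arctan2(z,-y)-np.arcsin(.01/rho),3),"r",round(np.sqrt(rho**2-1e-4),4))
E
python3 st.py
```

```text
File "st.py", line 7
    o=robot.get_obs();p=o["tool_pos"];c,s=np.cos(Y),np.sin(Y);y=-s*(p[0]-P[0])+c*(p[1]-P[1])-.008-.12;z=p[2]-.09
IndentationError: unexpected indent
```

```bash
sed -i 's/^if __name__=="__main__": st()/if __name__=="__main__":\n    st()/' st.py; python3 st.py
```

```text
t 5.2 case [0.0152 0.1007] z 0.2969 rpy [-1.511 -0.018 -0.205] Fcase [-0.4  9.4] 3.7 w 0.0 q [0.05 0.16 1.11 0.06 1.84 0.27]
theta 1.392 r 0.2085
```

Request:
arm_command(
  series="-0.03 -0.01 0.01 0 0.0015 -0.009 0; -0.02 -0.01 0.01 0 0.0015 -0.009 0; -0.02 0 0 0 0.0017 -0.009 0; -0.01 0 0 0 0.002 -0.009 0",
)

```text
time: 5.6
tool_pos: [0.5816, 0.0854, 0.2935]
ee_rot: [-1.558, -0.005, -0.161]
wrist_force: [0.5, 8.7, 3.2]
width: 0.0006
```

```bash
python3 st.py
```

```text
t 5.6 case [0.0147 0.0824] z 0.2935 rpy [-1.558 -0.005 -0.161] Fcase [-1.5  8.6] 3.2 w 0.001 q [0.04 0.17 1.11 0.01 1.86 0.21]
theta 1.302 r 0.2083
```

Request:
arm_command(
  series="-0.015 0.03 0 0 0.0025 -0.01 0; -0.015 0.02 0 0 0.003 -0.01 0; -0.01 0.02 0 0 0.003 -0.01 0; -0.01 0.01 0 0 0.003 -0.01 0; -0.01 0.01 0 0 0.0035 -0.01 0; -0.01 0 0 0 0.0035 -0.01 0; -0.01 0 0 0 0.004 -0.01 0; -0.01 0 0 0 0.004 -0.01 0",
)

```text
time: 6.4
tool_pos: [0.5707, 0.0364, 0.2762]
ee_rot: [-1.59, -0.021, -0.215]
wrist_force: [1.7, 7.5, 1.2]
width: 0.0004
```

```bash
python3 st.py
```

```text
t 6.4 case [0.015  0.0322] z 0.2762 rpy [-1.59  -0.021 -0.215] Fcase [-0.   7.7] 1.2 w 0.0 q [-0.02  0.12  1.19 -0.02  1.81  0.19]
theta 1.048 r 0.2092
```

Request:
arm_command(
  series="0 0 0.02 0 0.005 -0.0085 0; 0 0 0 0 0.005 -0.0085 0; 0 0 0 0 0.0055 -0.008 0; -0.01 0 0 0 0.0055 -0.008 0; -0.01 0 0 0 0.006 -0.0075 0; -0.01 0 0 0 0.006 -0.0075 0",
)

```text
time: 7.0
tool_pos: [0.5629, 0.002, 0.2536]
ee_rot: [-1.593, -0.012, -0.198]
wrist_force: [-1.9, 5.2, 4.3]
width: 0.0005
```

```bash
python3 st.py
```

```text
t 7.0 case [ 0.0152 -0.0031] z 0.2536 rpy [-1.593 -0.012 -0.198] Fcase [-3.   4.7] 4.3 w 0.0 q [-0.08  0.11  1.26 -0.02  1.77  0.11]
theta 0.847 r 0.2094
```

Request:
arm_command(
  series="0.01 0.02 0.01 0 0.006 -0.0068 0; 0.01 0.01 0 0 0.006 -0.0065 0; 0 0 0 0 0.0063 -0.006 0; 0 0 0 0 0.0066 -0.0058 0; 0 0 0 0 0.0068 -0.0055 0; 0 0 0 0 0.007 -0.005 0",
)

```text
time: 7.6
tool_pos: [0.5556, -0.0302, 0.2212]
ee_rot: [-1.563, -0.01, -0.225]
wrist_force: [-2.1, 0.6, 4.4]
width: 0.0005
```

```bash
python3 st.py
```

```text
t 7.6 case [ 0.0153 -0.0361] z 0.2212 rpy [-1.563 -0.01  -0.225] Fcase [-2.2  0.1] 4.4 w 0.001 q [-0.16  0.09  1.34  0.01  1.7   0.07]
theta 0.627 r 0.2099
```

Check the true cover angle with a picture here.

```bash
python3 - <<'E'
from h import *
a=robot.snapshot("scene")[100:360,180:400]; cv2.imwrite("pics/s1z.png",cv2.resize(a,None,fx=2.2,fy=2.2))
E
```

```text
(no output)
```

View pics/s1z.png

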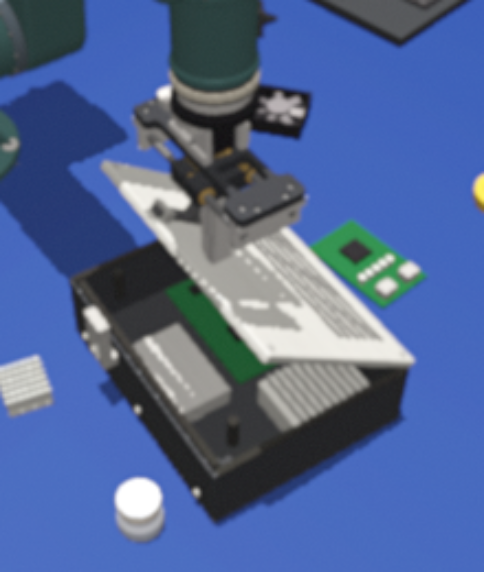

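The fingers (215,240 in the crop) rest on the partly lowered cover, and the knob is clear at (160,212). I'll carry on slowly.

Request:
arm_command(
  series="0 0 0.01 0 0.0055 -0.0038 0; 0 0 0 0 0.0055 -0.0036 0; 0 0 0 0 0.0056 -0.0034 0; 0 0 0 0 0.0057 -0.0032 0; 0 0 0 0 0.0058 -0.003 0; 0 0 0 0 0.006 -0.0028 0; 0 0 0 0 0.006 -0.0026 0; 0 0 0 0 0.006 -0.0023 0",
)

```text
time: 8.45
tool_pos: [0.5493, -0.0582, 0.173]
ee_rot: [-1.568, -0.001, -0.227]
wrist_force: [-1.4, -0.6, 4.8]
width: 0.0003
```

```bash
python3 st.py
```

```text
t 8.45 case [ 0.0155 -0.0648] z 0.173 rpy [-1.568e+00 -1.000e-03 -2.270e-01] Fcase [-1.2 -0.9] 4.8 w 0.0 q [-0.21  0.1   1.42  0.    1.62  0.02]
theta 0.359 r 0.2096
```

Request:
arm_command(
  series="0 0 0 0 0.006 -0.002 0; 0 0 0 0 0.006 -0.0018 0; 0 0 0 0 0.006 -0.0016 0; 0 0 0 0 0.006 -0.0014 0; 0 0 0 0 0.006 -0.0012 0; 0 0 0 0 0.006 -0.001 0; 0 0 0 0 0.006 -0.0008 0",
)

```text
time: 9.15
tool_pos: [0.5471, -0.0703, 0.1262]
ee_rot: [-1.57, -0.001, -0.228]
wrist_force: [-1.0, -0.8, 3.4]
width: 0.0005
```

```bash
python3 st.py
```

```text
t 9.15 case [ 0.0161 -0.0771] z 0.1262 rpy [-1.57e+00 -1.00e-03 -2.28e-01] Fcase [-0.8 -1. ] 3.4 w 0.001 q [-0.23  0.12  1.49  0.    1.53 -0.  ]
theta 0.127 r 0.208
```

Request:
arm_command(
  series="0 0 0 0 0.005 -0.0004 0; 0 0 0 0 0.005 -0.0004 0; 0 0 0 0 0.005 0 0; 0 0 0 0 0.005 0 0",
)

```text
time: 9.55
tool_pos: [0.5467, -0.0724, 0.1074]
ee_rot: [-1.573, -0.002, -0.228]
wrist_force: [-4.5, -1.2, 9.9]
width: -0.0001
```

```bash
python3 st.py
```

```text
t 9.55 case [ 0.0161 -0.0792] z 0.1074 rpy [-1.573 -0.002 -0.228] Fcase [-4.1 -2.2] 9.9 w -0.0 q [-0.23  0.13  1.52 -0.    1.49 -0.  ]
theta 0.036 r 0.2077
```

Request:
arm_command(
  series="0 0 0 0 0.005 0 0; 0 0 0 0 0.005 0 0; 0 0 0 0 0.004 0 0",
)

```text
time: 9.85
tool_pos: [0.5467, -0.0729, 0.1002]
ee_rot: [-1.574, -0.005, -0.228]
wrist_force: [-8.1, -0.4, 21.8]
width: 0.0007
```

```bash
python3 st.py
```

```text
t 9.85 case [ 0.0162 -0.0797] z 0.1002 rpy [-1.574 -0.005 -0.228] Fcase [-7.8 -2.2] 21.8 w 0.001 q [-0.23  0.13  1.53 -0.    1.47 -0.  ]
theta 0.001 r 0.2077
```

Request:
arm_command(
  series="0 0 0 -0.001 0.004 0 0",
)

```text
time: 9.95
tool_pos: [0.5466, -0.0729, 0.1002]
ee_rot: [-1.575, -0.009, -0.228]
wrist_force: [-5.2, -1.6, 18.4]
width: 0.0003
```

Request:
arm_command(
  series="0 0 0 -0.001 0.004 0 0",
)

```text
time: 10.05
tool_pos: [0.5466, -0.0729, 0.1002]
ee_rot: [-1.575, -0.013, -0.228]
wrist_force: [-5.4, -0.4, 16.7]
width: 0.0007
```

Request:
arm_command(
  series="0 0 0.005 -0.001 0.0055 0 0",
)

```text
time: 10.15
tool_pos: [0.5467, -0.0729, 0.0999]
ee_rot: [-1.575, -0.013, -0.227]
wrist_force: [-8.7, -0.0, 25.2]
width: 0.0005
```

Request:
arm_command(
  series="0 0 0.005 -0.001 0.0055 0 0",
)

```text
time: 10.25
tool_pos: [0.5467, -0.0729, 0.0999]
ee_rot: [-1.575, -0.012, -0.227]
wrist_force: [-8.9, -0.2, 22.6]
width: 0.0003
```

Request:
arm_command(
  series="0 0 0.002 -0.002 0.0053 0 0; 0 0 0.002 -0.002 0.0053 0 0",
)

```text
time: 10.45
tool_pos: [0.5466, -0.0729, 0.0999]
ee_rot: [-1.576, -0.022, -0.227]
wrist_force: [-4.6, 1.3, 18.7]
width: 0.0002
```

Request:
arm_command(
  series="0 0 0.002 -0.002 0.0053 0 0; 0 0 0.002 -0.002 0.0053 0 0; 0 0 0.002 -0.002 0.0053 0 0",
)

```text
time: 10.75
tool_pos: [0.5466, -0.0729, 0.0999]
ee_rot: [-1.576, -0.036, -0.226]
wrist_force: [-5.1, -0.9, 20.6]
width: 0.0006
```

Request:
arm_command(
  series="0 0 0.006 -0.001 0.0055 0 0; 0 0 0.006 -0.001 0.0055 0 0",
)

```text
time: 10.95
tool_pos: [0.5466, -0.0729, 0.0999]
ee_rot: [-1.577, -0.033, -0.226]
wrist_force: [-9.1, 0.2, 22.8]
width: 0.0001
```

Request:
arm_command(
  series="0 0 0.005 -0.001 0.0055 0 0; 0 0 0.005 -0.001 0.0055 0 0; 0 0 0.005 -0.001 0.0055 0 0",
)

```text
time: 11.25
tool_pos: [0.5466, -0.0729, 0.0999]
ee_rot: [-1.577, -0.031, -0.225]
wrist_force: [-8.7, -0.1, 22.8]
width: 0.0005
```

Request:
arm_command(
  series="0 0 0.005 -0.001 0.0055 0 0; 0 0 0.005 -0.001 0.0055 0 0; 0 0 0.005 -0.001 0.0055 0 0",
)

```text
time: 11.55
tool_pos: [0.5467, -0.0729, 0.0999]
ee_rot: [-1.578, -0.029, -0.225]
wrist_force: [-8.3, -0.2, 22.9]
width: 0.0006
```

Request:
arm_command(
  series="0 0 0.005 -0.001 0.0055 0 0; 0 0 0.005 -0.001 0.0055 0 0; 0 0 0.005 -0.001 0.0055 0 0",
)

```text
time: 11.85
tool_pos: [0.5467, -0.0729, 0.0999]
ee_rot: [-1.579, -0.027, -0.224]
wrist_force: [-9.0, 0.2, 21.9]
width: 0.0005
```

Request:
arm_command(
  series="0 0 0 0 -0.005 0 0; 0 0 0 0 -0.015 0 0; 0 0 0.02 0 -0.025 0.01 0; 0 0 0 0 -0.03 0.02 0; 0 0 0 0 0 0.03 0; 0 0 0 0 0 0 0",
)

```text
time: 12.45
tool_pos: [0.558, -0.0082, 0.1731]
ee_rot: [-1.57, -0.0, -0.225]
wrist_force: [-0.1, -0.3, -0.9]
width: 0.0006
```

```bash
python3 st.py; python3 - <<'E'
from h import *
import fit
cv2.imwrite("pics/s2f.png",robot.snapshot("scene"));cv2.imwrite("pics/t2f.png",robot.snapshot("top"))
p=[.5488,.0084,-.2265,0]
for c in ("scene","top"):
    for t in ("bolt_knob","keeper"): print(c,t,spot(c,t))
    im=cv2.imread(f"pics/{c[0]}2f.png")
    for k,q in [("v",(-55,184,42)),("c",(-55,-132,124)),("v",(-150,235,10)),("v",(150,235,10)),("c",(-150,-120,90))]:
        u=pix(c,fit.w(p,k,q))[0]; print(c,q,u.round(1)); cv2.circle(im,tuple(int(round(x)) for x in u),1,(0,0,255),-1)
    u=pix(c,fit.w(p,"v",(0,150,10)))[0].astype(int); a=im[max(0,u[1]-100):u[1]+100,u[0]-100:u[0]+100]
    print("off",u-100)
    cv2.imwrite(f"pics/{c[0]}2.png",cv2.resize(a,None,fx=3,fy=3,interpolation=cv2.INTER_CUBIC))
E
```

```text
t 12.45 case [ 0.0127 -0.0141] z 0.1731 rpy [-1.57  -0.    -0.225] Fcase [-0.  -0.3] -0.9 w 0.001 q [-0.12  0.11  1.41  0.    1.62  0.11]
theta 0.468 r 0.1643
scene bolt_knob [(0.51, [0.4818, -0.048, 0.108])]
scene keeper [(0.81, [0.5975, -0.0309, 0.0991])]
scene (-55, 184, 42) [250.4 229.6]
scene (-55, -132, 124) [224.6 244.1]
scene (-150, 235, 10) [212.9 222.2]
scene (150, 235, 10) [280.2 312.2]
scene (-150, -120, 90) [211.5 225.8]
off [175 147]
top bolt_knob [(0.39, [0.4753, -0.0359, 0.1081])]
top keeper [(0.88, [0.5318, 0.0846, 0.1032]), (0.61, [0.6094, -0.192, 0.0495])]
top (-55, 184, 42) [323.5 214. ]
top (-55, -132, 124) [347.3 219.5]
top (-150, 235, 10) [333.9 252.4]
top (150, 235, 10) [354.  151.1]
top (-150, -120, 90) [335.3 253.1]
off [214  94]
```

View pics/s2.png

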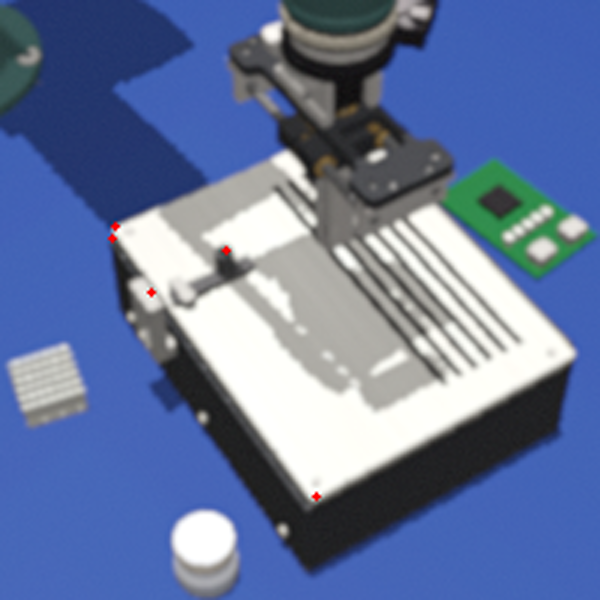

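View pics/t2.png

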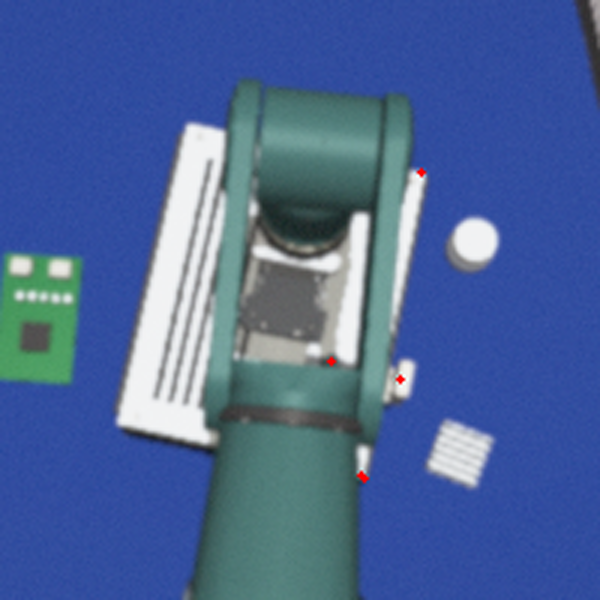

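The cover lies closed, and the knob is at (228,250) in the scene crop, as the fit predicts.

Request:
arm_command(
  series="0 0 0 -0.034 0 -0.004 0; 0 0 0 -0.034 0 -0.004 0; 0 0 0 0 0.02 0 0; 0 0 0 0 0.015 0 0; 0 0 0 0 0.008 0 0; 0 0 0 0 0 0 0",
)

```text
time: 13.35
tool_pos: [0.4858, -0.0079, 0.1251]
ee_rot: [-1.574, 0.005, -0.236]
wrist_force: [-0.5, 0.8, -0.3]
width: 0.0007
```

```bash
python3 st.py
```

```text
t 13.35 case [-0.0577 -0.03  ] z 0.1251 rpy [-1.574  0.005 -0.236] Fcase [-0.7  0.6] -0.3 w 0.001 q [-0.13 -0.02  1.64 -0.    1.53  0.1 ]
theta 0.157 r 0.1616
```

Request:
arm_command(
  series="0 -0.01 0 0.002 0.005 0 0; 0 0 0 0.001 0 -0.006 0; 0 0 0 0 0 -0.006 0; 0 0 0 0 0 -0.004 0; 0 0 0 0 0 -0.004 0",
)

```text
time: 13.85
tool_pos: [0.4864, -0.03, 0.1208]
ee_rot: [-1.573, 0.003, -0.225]
wrist_force: [-0.1, 2.4, -0.7]
width: 0.0003
```

```bash
python3 st.py;  python3 - <<'E'
from h import *
a=robot.snapshot("scene")[180:300,175:325]; cv2.imwrite("pics/s3.png",cv2.resize(a,None,fx=4,fy=4,interpolation=cv2.INTER_CUBIC))
E
```

```text
t 13.85 case [-0.0522 -0.0515] z 0.1208 rpy [-1.573  0.003 -0.225] Fcase [-0.6  2.3] -0.7 w 0.0 q [-0.18 -0.02  1.65 -0.    1.51  0.05]
theta 0.115 r 0.1818
```

View pics/s3.png

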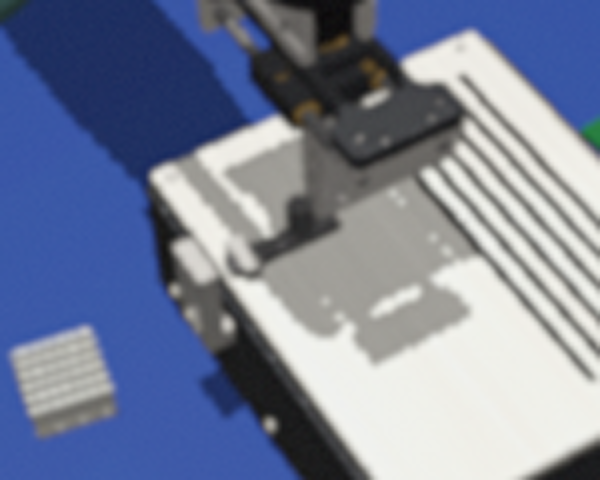

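The finger is against the knob at (300,215), with 2.3 N on it. Pushing.

Request:
arm_command(
  series="0 0 0 0 0 -0.005 0; 0 0 0 0 0 -0.005 0; 0 0 0 0 0 -0.005 0; 0 0 0 0 0 -0.005 0",
)

```text
time: 14.3
tool_pos: [0.482, -0.0482, 0.1208]
ee_rot: [-1.567, 0.003, -0.224]
wrist_force: [1.1, 3.1, -0.6]
width: 0.0007
```

```bash
python3 st.py
```

```text
t 14.3 case [-0.0524 -0.0702] z 0.1208 rpy [-1.567  0.003 -0.224] Fcase [0.4 3.3] -0.6 w 0.001 q [-0.22 -0.02  1.65  0.    1.51  0.  ]
theta 0.105 r 0.2003
```

Request:
arm_command(
  series="0 0 0 0 0 -0.004 0; 0 0 0 0 0 -0.004 0; 0 0 0 0 0 -0.004 0",
)

```text
time: 14.6
tool_pos: [0.4795, -0.0593, 0.1209]
ee_rot: [-1.562, 0.002, -0.223]
wrist_force: [2.9, 11.9, 0.0]
width: 0.0003
```

```bash
python3 st.py
```

```text
t 14.6 case [-0.0524 -0.0815] z 0.1209 rpy [-1.562  0.002 -0.223] Fcase [ 0.1 12.2] 0.0 w 0.0 q [-0.25 -0.03  1.66  0.01  1.51 -0.02]
theta 0.099 r 0.2115
```

Request:
arm_command(
  series="0 0 0 0 0 -0.004 0; 0 0 0 0 0 -0.004 0",
)

```text
time: 14.8
tool_pos: [0.4794, -0.0592, 0.1212]
ee_rot: [-1.543, 0.002, -0.221]
wrist_force: [3.6, 13.2, -0.5]
width: 0.0006
```

Request:
arm_command(
  series="0 0 0 0 0 0.006 0; 0 0 0 0 0 0.015 0; 0 0 0 0 -0.02 0.01 0; 0 0 0 0 -0.045 0.01 0; 0 0 0 0 -0.045 0 0; 0 0 0 0 -0.045 0 0; 0 0 0 0 -0.02 0 0; 0 0 0 -0.01 0 0.04 0; 0 0 0 -0.01 0 0.04 0; 0 0 0 0 0 0 0.03; 0 0 0 0 0 0 0.03",
)

```text
time: 15.9
tool_pos: [0.4854, 0.0495, 0.3064]
ee_rot: [-1.57, -0.002, -0.236]
wrist_force: [0.4, -0.1, -0.0]
width: 0.0129
```

```bash
python3 st.py;  python3 - <<'E'
from h import *
import fit
a=robot.snapshot("scene")[150:330,175:400]; cv2.imwrite("pics/s4.png",cv2.resize(a,None,fx=3.3,fy=3.3,interpolation=cv2.INTER_CUBIC))
print(pix("scene",fit.w([.5488,.0084,-.2265,0],"v",(-55,214,42))),spot("scene","bolt_knob"))
a=robot.snapshot("top"); cv2.imwrite("pics/t4.png",a)
E
```

```text
t 15.9 case [-0.071   0.0258] z 0.3064 rpy [-1.57  -0.002 -0.236] Fcase [ 0.4 -0. ] -0.0 w 0.013 q [-0.01 -0.05  1.31 -0.    1.88  0.22]
theta 1.088 r 0.2391
[[239.01997286 234.91852999]] [(0.69, [0.4712, -0.0763, 0.1067]), (0.63, [0.5638, -0.003, 0.0974])]
```

View pics/s4.png

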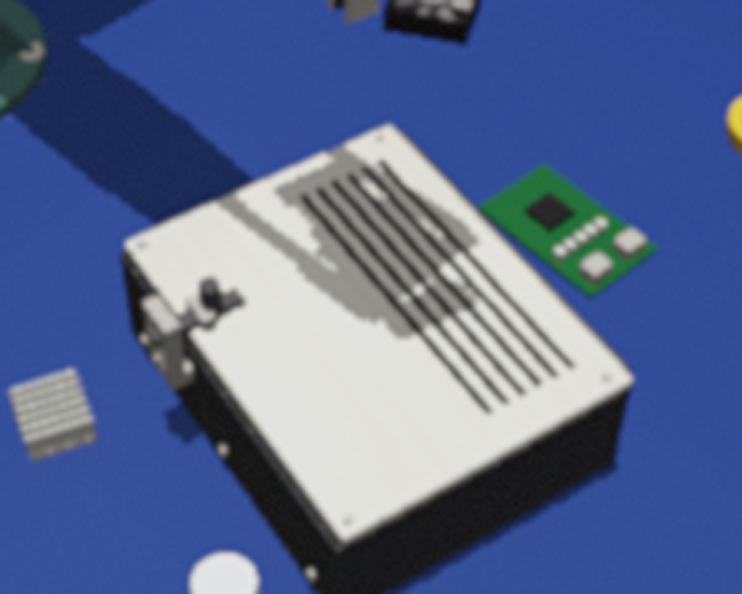

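View pics/t4.png

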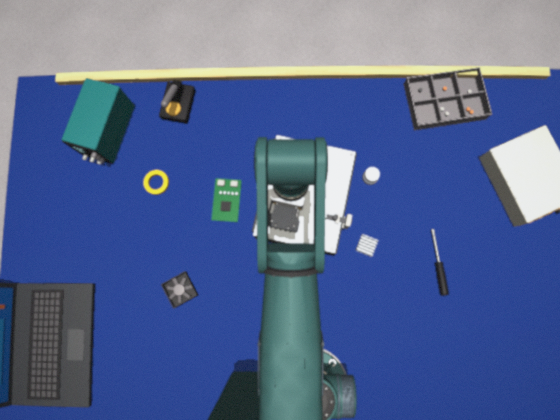

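The knob top sits at (238.6,237) in the full scene image, against (239,235) predicted for a fully shot bolt. The tongue is under the keeper, the cover is flat on the rim, and the bystanders are where they were.

```bash
python3 -c "
from bench import robot
print(robot.close_job())"
```

```text
the job is handed in; nothing more can be done
None
```

The unit is shut and bolted, and I handed the job in at about 16 s with the arm clear of everything.

- **Lowering:** I pushed the cover over with shut fingers about 208 mm from the hinge. It moved at about 0.33 rad/s or slower, averaged over each move, so it did not slam.
- **Pressing home:** I held it down for about 2 s at readings of 17–25 N, the last second steady at 22–23 N. A sideways force of up to 9 N went with it, making about 27 N in all at most, under the 30 N limit. The fingertip height put the hinge angle at about 0.00 rad.
- **Bolt:** With the cover down, I pushed the knob about 30 mm until it met its stop, at about 13–14 N.
- **Last checks:** The wrist force read zero after I withdrew. The pictures show the cover flat, the tongue under the keeper and the other things where they were. The knob is within about 2 pixels of where a fully shot bolt should put it.
- **Disagreements:** The keeper showed about 2 pixels off my fitted case pose in the top view, but this did not affect the work. Some network detections were wrong, for example "keeper" found on the jar, and I did not use them.

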